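# Press a stamp handle home in a ratchet clamp, then free the jaw

## Task

The wooden rubber stamp lying in the ratchet clamp has a handle that has worked loose from its block. Pump the clamp's trigger until the jaw has pressed the handle firmly home, easing off as soon as you feel it stop so that the wood does not split; then press the release button and keep it down until the jaw has sprung fully back. Work only the clamp, do not touch the stamp by hand, and leave the other things on the desk where they are.

Things in the scene. Friction and masses are not known exactly. Their poses are not given: they have to be found in the camera images.
- clamp: ratchet clamp on a wooden board 90 x 315 mm fixed to the desk. Origin under the board, on the centre line; +y runs along the bar from the grey housing (y -125 to +5 mm, 44 mm wide, top at z 70 mm) to the tail jaw; z up. The stamp lies between moving jaw and tail jaw on a bed with its top at z 26 mm. The tail jaw stands fast, each time elsewhere, y 115 to 125 mm
- trigger_pad (a point): centre of the top of the black ribbed trigger pad (32 mm in the clamp's x, 30 in its y) on the lever's free end, about 105 mm above the desk. Pressed down it swings about a pivot 70 mm away towards clamp +y; about 19 mm down is a hard stop; it springs back up. A push here of 4 to 8 N moves the free lever, 9 to 12 N drives the handle in; with the handle home 16 to 20 N is firm, over 24 N splits the wood
- trigger (a joint): angle of the trigger lever: 0 up at rest, 0.29 rad at the end of its stroke. Each full stroke and return advances the jaw one 8 mm tooth, where it stays; a stroke cut short pushes too, but then the jaw falls back to its last tooth. The first stroke is always full. If the push climbs before the stroke's end, the handle is home; at the end it climbs on the lever's own stop, harmless: pump again
- release_top (a point): centre of the top of the round steel release button, 24 mm across, in a dark collar on the housing near the moving jaw, 92 mm above the desk. It goes straight down 9 mm to a stop with 5 to 9 N; from about 6 mm down the ratchet is free, and the jaw springs back within a second while the button is kept down
- jaw (a joint): advance of the moving jaw towards the tail jaw, m: 0 fully back (as at the start), at most 0.040; its bar leaves the housing towards clamp +y. It meets the stamp's knob, slides the stamp against the tail jaw, then drives the handle in
- jaw_pad: rubber pad 34 x 34 x 3 mm on the moving jaw, pushing on the stamp's knob; yields about 1 mm for 15 N. A push on the trigger pad arrives here 1.2 to 1.4 times as strong. Origin on the clamp's centre line at desk height under the pad's back
- loose_stamp: the stamp lying in the clamp: a dark wooden block 52 x 20 x 24 mm with a 3 mm rubber face towards the tail jaw (+y), and a turned handle 45 mm long towards the moving jaw. Origin at the centre of the block's underside, +y towards the rubber. Left to the clamp, not touched by the robot
- stamp_handle (a joint): gap between the handle's shoulder and the block, m: 0 is fully home; it starts 6 to 11 mm out, is stiff (about 8 N along its axis) and stays where it is pushed. The reading is not exact enough to tell home from nearly home
- whole_stamp: another, whole rubber stamp 24 x 52 x 62 mm standing on the desk, beyond the clamp; origin at the centre of its underside; bystander
- label_pad: pad of labels 74 x 105 x 11 mm on the desk, nearer the robot than the clamp; origin at the centre of its underside; bystander
- tape_roll: roll of brown tape 104 mm across, 24 mm high, on the desk beyond the clamp; origin at the centre of its underside; bystander
Things that resemble listed ones, but are neither listed nor needed, are in the scene too. Leave any blue or yellow look-alike of the loose_stamp alone.

How it is judged:
By the outcome, as a careful person would: the job done as asked, in the order asked, and still so for the second after the job is handed in, with the robot touching nothing.
It also fails if it takes over 56 s, if anything falls off the work surface, if the arm or the gripper's body presses on something with over 40 N, if the wrist force passes 120 N, or if a joint passes its speed limit or range.

## Robot

A 7-joint arm with a two-finger parallel gripper is mounted at the origin on a cart in front of the work surface, level with it; the furniture and walls round the work are solid. World frame = base frame: x ahead of the robot, y to its left, z up, the work surface at z = 0. Lengths are in m, angles in degrees, forces in N, time in s.
With the tool pointing down it reaches from about 0.425 to 0.875 m from the base axis. Payload 4.7 kg.
Tool frame: the origin (TCP) lies at the very end of the fingers, on their centre line; the grasp point (between the pads) lies 19 mm behind it (env.grip_point_offset is the distance from the TCP to the grasp point, in m); z points along the fingers, y is the line along which they close (so a half turn about z gives the same grasp; the last joint's range is limited). The gripper opens to 87 mm and grips with 3 to 60 N. Pads are 19 mm wide; open, the fingers measure 117 mm over their backs; the gripper's body (75 mm by 190 mm) begins 51 mm behind the grasp point.
Start: joints at [-75.052, 18.392, -4.016, 83.108, 1.295, 78.541, -3.26], TCP at [0.159, 0.63, 0.223] pointing down, gripper open.
Joint ranges: [-163.93, 163.93], [-17.29, 119.83], [-79.2, 71.16], [3.27, 140.29], [-89.18, 269.18], [5.43, 117.66], [-154.24, 154.24]. Speed limits (degrees/s): [147.25, 147.25, 180, 180, 180, 180, 180].

## Interface

Orientations are given as [roll, pitch, yaw] about the fixed x, y, z axes, in that order (R = Rz(yaw) Ry(pitch) Rx(roll)).
In Python, from cell import env gives the robot as it stands.
- The arm moves only by the tool jog_arm, never from a script. Its argument "motion" is a list of rows, each an object of numbers: "x", "y", "z": the shift along the tool's x, y, z in cm; "ax", "ay", "az": the turn, a rotation vector about the tool's x, y, z in degrees. In form: [{"x": .., "y": .., "z": .., "ax": .., "ay": .., "az": ..}, ...]. A call has exactly 5 rows; each row shifts and turns the commanded pose from where the row before left it, along the tool's axes as they then stand; what a row does not reach is not made up. A row lasts 1/10 s, in which the tool goes at most 50 mm and 8.59 degrees, less where a joint would pass 70% of its speed; a pose out of reach is approached as far as the arm can. A call is refused whole if a number of a shift passes 5 or a number of a turn 8.59, either way. A call with a gripper value outside its range is refused whole. "claw" is the gripper command: -1 is shut, 1 is fully open, values between are in proportion, set as the call begins (left out, the last holds). The fingers move at their own pace and stop on an object; "squeeze" is the grip in N (left out, the last holds). Time passes only in rows, so rows that do not move let the fingers close, or fill a call up. It gives the time, the measured TCP pose, the force, the opening and the grip force at its end, in the units of the state.
- env.get_obs(): the state, without advancing time (a new reading comes with each control period).
- env.read_camera(name): name is "side" or "top" or "wrist"; returns the picture (384x512x3 uint8, red, green, blue); there is no depth.
- env.camera_params(name): a dict with "fx", "fy", "cx", "cy" (pixels), "k1" (the pictures are not rectified: a ray, as slopes to the right and down, at radius r is drawn at 1 + k1 r^2 times it, then the intrinsics apply), "extrinsics" (4x4, takes a point from world to camera coordinates). Camera axes: x right, y up, looking along -z (the intrinsics and any distortion apply to the point x, -y, -z); pixel columns grow to the right and rows downward; lengths in m; the calibration is good to about 2 mm. A picture is of the moment at which its call begins: read the wrist's pose just before it. camera_params takes no time and is no camera call; for the wrist camera it gives the pose at the moment of the call.
- env.sign_off(): hands the job in; it is judged then, once.
The state is a dict: "time_s": time; "qpos": joint angles; "joint_velocities": joint speeds; "effort": joint torques, N m; "tool_pos": TCP position; "tool_rot": TCP orientation; "force": force on the tool from outside, world axes, zero at the start; "wrist_torque": the same for the moment, N m; "grip_width": finger opening in m; "grasp_force": force on a finger pad.
Only numpy, scipy, OpenCV 4.12 (cv2) and the standard library are available. Lean on these libraries where they do the work, as an engineer would, in place of code of your own. Each camera call takes 0.05 s, during which the arm holds its last target. There are 200 camera calls.

## Working session

There is one attempt and no reset: what is moved stays moved. The work goes in short steps, Python scripts to look and compute and a tool call to move; the robot and the scene stay as the last step left them, time stands still between calls to the robot, and variables do not carry over. Pictures are saved under pics/ and viewed, at most 10 in all, crops included, and the job is handed in when it is done.

Besides the shell and the picture viewer there is one more tool, called after "Emit:" as name(argument=value, ...), one argument or row to a line, values as JSON. jog_arm: Moves the arm, as the interface text tells. Its arguments: {"type":"object","properties":{"motion":{"type":"array"},"claw":{"type":"number"},"squeeze":{"type":"number"}},"required":["motion"]}

```bash
mkdir -p pics
cat > h.py <<'E'
import numpy as np, cv2
from cell import env
def ray(p,uv):
    s=np.array([(uv[0]-p['cx'])/p['fx'],(uv[1]-p['cy'])/p['fy']]); d=s.copy()
    for _ in range(20): d=s/(1+p['k1']*(d@d))
    E=np.array(p['extrinsics']); R=E[:3,:3]; return -R.T@E[:3,3], R.T@np.array([d[0],-d[1],-1])
def at(name,uv,z,p=None):
    o,d=ray(p or env.camera_params(name),uv); return o+d*(z-o[2])/d[2]
def proj(p,X):
    E=np.array(p['extrinsics']); c=E[:3,:3]@X+E[:3,3]; d=np.array([c[0],-c[1]])/-c[2]; d=d*(1+p['k1']*(d@d))
    return d*[p['fx'],p['fy']]+[p['cx'],p['cy']]
def state():
    o=env.get_obs()
    for k in('time_s','tool_pos','tool_rot','force','grip_width'): print(k,np.round(o[k],4))
E
python3 - <<'E'
from h import *
state()
for n in('top','side'):
    im=env.read_camera(n)[:,:,::-1]; cv2.imwrite(f'pics/{n}0.png',im); 
    cv2.imwrite(f'pics/{n}0b.png',cv2.resize(im,(800,600),interpolation=cv2.INTER_CUBIC))
    p=env.camera_params(n); print(n,ray(p,(256,192)),p['fx'],p['k1'])
E
```

```text
time_s 0.0
tool_pos [0.1587 0.6297 0.2215]
tool_rot [-1.798892e+02  7.000000e-03  1.658607e+02]
force [-0.5143  0.1695 -0.1507]
grip_width 0.0871
top (array([0.35077446, 0.23766375, 1.07105517]), array([ 0.19783797, -0.03146023, -0.97974964])) 349.6533607062488 -0.08160776817797633
side (array([ 0.37389777, -0.53093051,  0.70639346]), array([ 0.14445816,  0.76726425, -0.62487101])) 429.89371502764203 -0.026853810664278784
```

View pics/top0b.png

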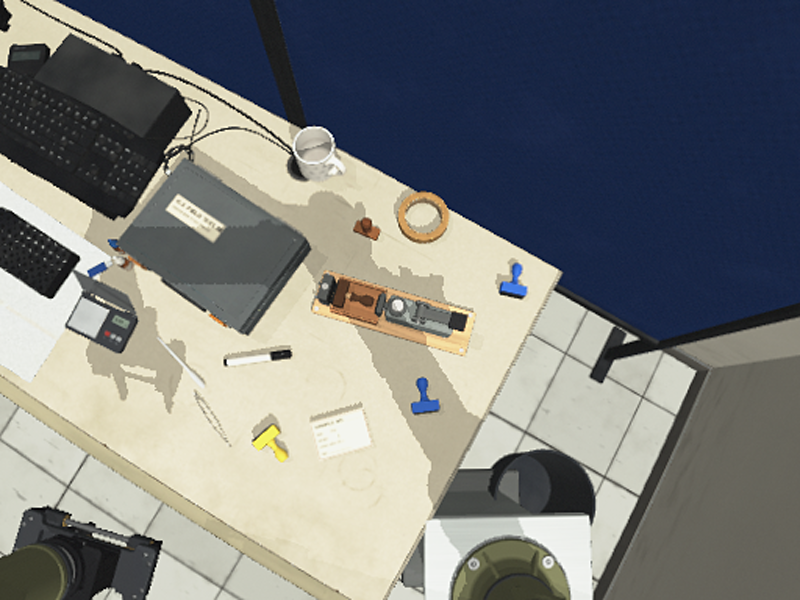

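View pics/side0b.png

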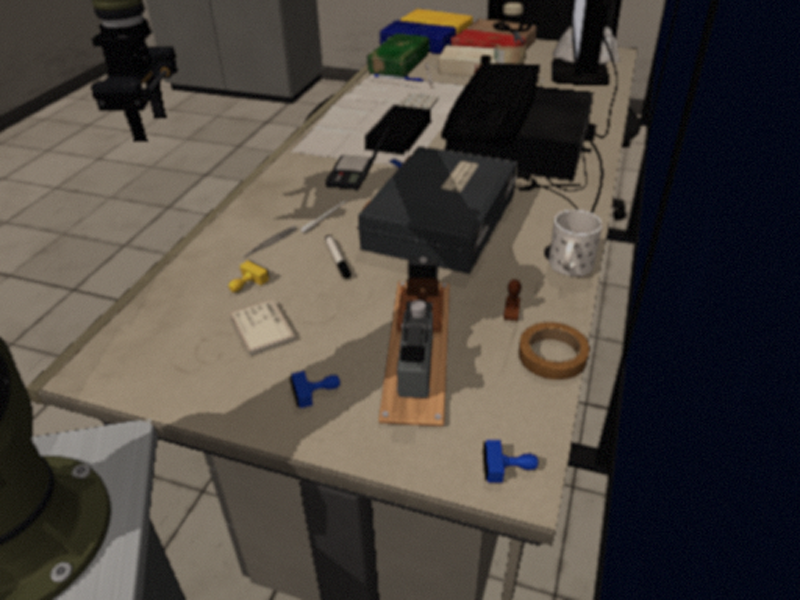

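The top view shows the clamp at about (395,312), with the black trigger pad at about (457,321), the release at about (398,306) and the brown stamp at about (357,300). The blue stamps at (425,398) and (514,282) and the yellow one at (270,440) are look-alikes lying loose on the desk. The one in the clamp is the one meant. I'll enlarge the clamp in both views.

Run:
```python
import cv2,numpy as np
a=cv2.imread('pics/top0.png')[165:235,195:311]; b=cv2.imread('pics/side0.png')[155:275,235:295]
a=cv2.resize(a,None,fx=5,fy=5,interpolation=cv2.INTER_CUBIC); b=cv2.resize(b,None,fx=3.5,fy=3.5,interpolation=cv2.INTER_CUBIC)
c=np.zeros((420,800,3),np.uint8); c[:350,:580]=a; c[:420,585:795]=b; cv2.imwrite('pics/crop.png',c)
```

```text
(no output)
```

View pics/crop.png

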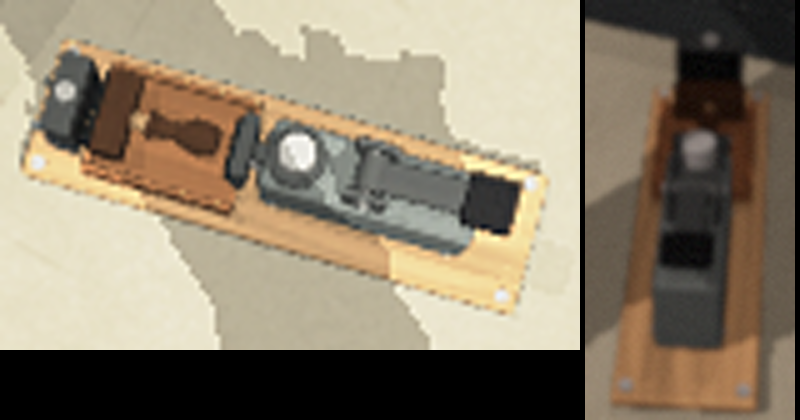

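The crop shows the pad at top pixel (293.2,205.8) and side pixel (264.1,226.1), and the release button at (254.4,195.4) and (267.9,197.0). The brown loose stamp lies in the clamp with a gap between handle and block.

Run:
```python
from h import *
from scipy.optimize import least_squares
for nm,t,s,z in(('pad',(293.1,205.7),(264.1,226.1),.105),('rel',(254.2,195.2),(267.8,196.8),.092)):
    print(nm,at('top',t,z),at('side',s,z))
    A=[];b=[]
    for n,uv in(('top',t),('side',s)):
        o,d=ray(env.camera_params(n),uv); d/=np.linalg.norm(d); P=np.eye(3)-np.outer(d,d); A.append(P);b.append(P@o)
    print(' tri',np.linalg.lstsq(np.vstack(A),np.hstack(b),rcond=None)[0])
c=[at('top',(195+u/5,165+v/5),.012) for u,v in((65,42),(22,175),(512,313),(547,175))]
print(np.round(c,4),[np.linalg.norm(c[i]-c[i-1]) for i in range(4)])
d=c[0]+c[1]-c[2]-c[3]; print('y axis deg',np.degrees(np.arctan2(d[1],d[0])), 'centre',sum(c)/4)
o=env.get_obs(); print(o['qpos'])
```

```text
pad [0.50695582 0.10245691 0.105     ] [0.50686995 0.09501063 0.105     ]
 tri [0.50812029 0.10156309 0.09868764]
rel [0.53914213 0.21138857 0.092     ] [0.53842826 0.20060713 0.092     ]
 tri [0.54082251 0.21115245 0.08314649]
[[0.6233 0.3532 0.012 ]
 [0.539  0.3776 0.012 ]
 [0.4544 0.0778 0.012 ]
 [0.5399 0.0539 0.012 ]] [np.float64(0.3107322359798328), np.float64(0.08774879891544567), np.float64(0.3114865391779306), np.float64(0.08874757853359931)]
y axis deg 74.34915385789546 centre [0.53914442 0.21560217 0.012     ]
[-75.05024663  18.43615977  -4.01381295  83.16916245   1.29473256
  78.54027988  -3.2601108 ]
```

Emit:
jog_arm(
  motion=[
    {"x": -3.1, "y": -2.85},
    {"x": -3.1, "y": -2.85},
    {"x": -3.1, "y": -2.85},
    {"x": -3.1, "y": -2.85},
    {"x": -3.1, "y": -2.85},
  ],
  claw=-1,
  squeeze=10,
)

```text
$.motion[0]: bad value
```

Emit:
jog_arm(
  motion=[
    {"x": -3.1, "y": -2.85},
    {"x": -3.1, "y": -2.85},
    {"x": -3.1, "y": -2.85},
    {"x": -3.1, "y": -2.85},
    {"x": -3.1, "y": -2.85},
  ],
)

```text
$.motion[0]: bad value
```

Emit:
jog_arm(
  motion=[
    {"x": -3.1, "y": -2.85},
    {"x": -3.1, "y": -2.85},
    {"x": -3.1, "y": -2.85},
    {"x": -3.1, "y": -2.85},
    {"x": -3.1, "y": -2.85},
  ],
)

```text
$.motion[0]: bad value
```

Emit:
jog_arm(
  motion=[
    {"az": 8.5},
    {"az": 8.5},
    {"az": 8.5},
    {"az": 8.5},
    {"az": 8.5},
  ],
)

```text
$.motion[0]: bad value
```

Emit:
jog_arm(
  motion=[
    {"az": 8.5},
    {"az": 8.5},
    {"az": 8.5},
    {"az": 8.5},
    {"az": 8.5},
  ],
)

```text
$.motion[0]: bad value
```

All six keys seem to be required.

Emit:
jog_arm(
  motion=[
    {"x": -3.1, "y": -2.85, "z": 0, "ax": 0, "ay": 0, "az": 0},
    {"x": -3.1, "y": -2.85, "z": 0, "ax": 0, "ay": 0, "az": 0},
    {"x": -3.1, "y": -2.85, "z": 0, "ax": 0, "ay": 0, "az": 0},
    {"x": -3.1, "y": -2.85, "z": 0, "ax": 0, "ay": 0, "az": 0},
    {"x": -3.1, "y": -2.85, "z": 0, "ax": 0, "ay": 0, "az": 0},
  ],
  claw=-1,
  squeeze=10,
)

```text
time_s: 0.6
tool_pos: [0.275, 0.4525, 0.2221]
tool_rot: [-180.0, -0.0, 165.9]
force: [1.1, 0.4, -1.2]
grip_width: 0.0548
grasp_force: 0.0
```

Emit:
jog_arm(
  motion=[
    {"x": -3.1, "y": -2.85, "z": 0, "ax": 0, "ay": 0, "az": 0},
    {"x": -3.1, "y": -2.85, "z": 0, "ax": 0, "ay": 0, "az": 0},
    {"x": -3.1, "y": -2.85, "z": 0, "ax": 0, "ay": 0, "az": 0},
    {"x": -3.1, "y": -2.85, "z": 0, "ax": 0, "ay": 0, "az": 0},
    {"x": -3.1, "y": -2.85, "z": 0, "ax": 0, "ay": 0, "az": 0},
  ],
)

```text
time_s: 1.1
tool_pos: [0.3903, 0.2765, 0.2223]
tool_rot: [180.0, -0.0, 165.9]
force: [0.8, 0.2, -0.2]
grip_width: 0.0147
grasp_force: 0.0
```

Emit:
jog_arm(
  motion=[
    {"x": -3.1, "y": -2.85, "z": 0, "ax": 0, "ay": 0, "az": 0},
    {"x": -3.1, "y": -2.85, "z": 0, "ax": 0, "ay": 0, "az": 0},
    {"x": -3.1, "y": -2.85, "z": 0, "ax": 0, "ay": 0, "az": 0},
    {"x": -3.1, "y": -2.85, "z": 0, "ax": 0, "ay": 0, "az": 0},
    {"x": -3.1, "y": -2.85, "z": 0, "ax": 0, "ay": 0, "az": 0},
  ],
)

```text
time_s: 1.6
tool_pos: [0.5057, 0.1006, 0.2224]
tool_rot: [180.0, -0.0, 165.9]
force: [0.1, 1.3, 0.3]
grip_width: 0.0007
grasp_force: 0.0
```

Emit:
jog_arm(
  motion=[
    {"x": 0, "y": 0, "z": 0, "ax": 0, "ay": 0, "az": 8.5},
    {"x": 0, "y": 0, "z": 0, "ax": 0, "ay": 0, "az": 8.5},
    {"x": 0, "y": 0, "z": 0, "ax": 0, "ay": 0, "az": 8.5},
    {"x": 0, "y": 0, "z": 0, "ax": 0, "ay": 0, "az": 8.5},
    {"x": 0, "y": 0, "z": 0, "ax": 0, "ay": 0, "az": 8.5},
  ],
)

```text
time_s: 2.1
tool_pos: [0.505, 0.1021, 0.2221]
tool_rot: [-180.0, -0.0, 123.0]
force: [-0.3, -0.0, 0.0]
grip_width: 0.0006
grasp_force: 0.0
```

Emit:
jog_arm(
  motion=[
    {"x": 0, "y": 0, "z": 0, "ax": 0, "ay": 0, "az": 8.5},
    {"x": 0, "y": 0, "z": 0, "ax": 0, "ay": 0, "az": 8.5},
    {"x": 0, "y": 0, "z": 0, "ax": 0, "ay": 0, "az": 8.5},
    {"x": 0, "y": 0, "z": 0, "ax": 0, "ay": 0, "az": 8.5},
    {"x": 0, "y": 0, "z": 0, "ax": 0, "ay": 0, "az": 8.5},
  ],
)

```text
time_s: 2.6
tool_pos: [0.505, 0.1021, 0.2222]
tool_rot: [-180.0, 0.0, 80.5]
force: [-1.1, -0.9, -0.3]
grip_width: 0.0005
grasp_force: 0.0
```

Emit:
jog_arm(
  motion=[
    {"x": 0, "y": 0, "z": 0, "ax": 0, "ay": 0, "az": 6},
    {"x": 0, "y": 0, "z": 0, "ax": 0, "ay": 0, "az": 0},
    {"x": 0, "y": 0, "z": 0, "ax": 0, "ay": 0, "az": 0},
    {"x": 0, "y": 0, "z": 0, "ax": 0, "ay": 0, "az": 0},
    {"x": 0, "y": 0, "z": 0, "ax": 0, "ay": 0, "az": 0},
  ],
)

```text
time_s: 3.1
tool_pos: [0.5052, 0.1021, 0.2225]
tool_rot: [-180.0, 0.0, 74.9]
force: [-0.1, 0.0, 0.1]
grip_width: 0.0006
grasp_force: 0.0
```

Run:
```python
from h import *
p=env.camera_params('wrist'); im=env.read_camera('wrist')[:,:,::-1]
import pickle; pickle.dump(p,open('wp.pkl','wb')); cv2.imwrite('pics/w1.png',cv2.resize(im,(800,600),interpolation=cv2.INTER_CUBIC))
print(ray(p,(256,192)))
for n,X in(('pad',(.507,.1025,.105)),('padside',(.507,.095,.105)),('rel',(.539,.211,.092)),('tcp',env.get_obs()['tool_pos'])): print(n,proj(p,np.array(X))*800/512)
state()
```

```text
(array([0.52300426, 0.17116054, 0.38350467]), array([-0.06617431, -0.25084466, -0.9657668 ]))
pad [402.99545721 293.75576318]
padside [405.8550459  304.11749512]
rel [407.29614531 117.5018535 ]
tcp [401.47251473 366.20656543]
time_s 3.15
tool_pos [0.5053 0.1022 0.2225]
tool_rot [-1.799999e+02  1.000000e-04  7.491150e+01]
force [-0.1924 -0.0539 -0.886 ]
grip_width 0.0006
```

View pics/w1.png

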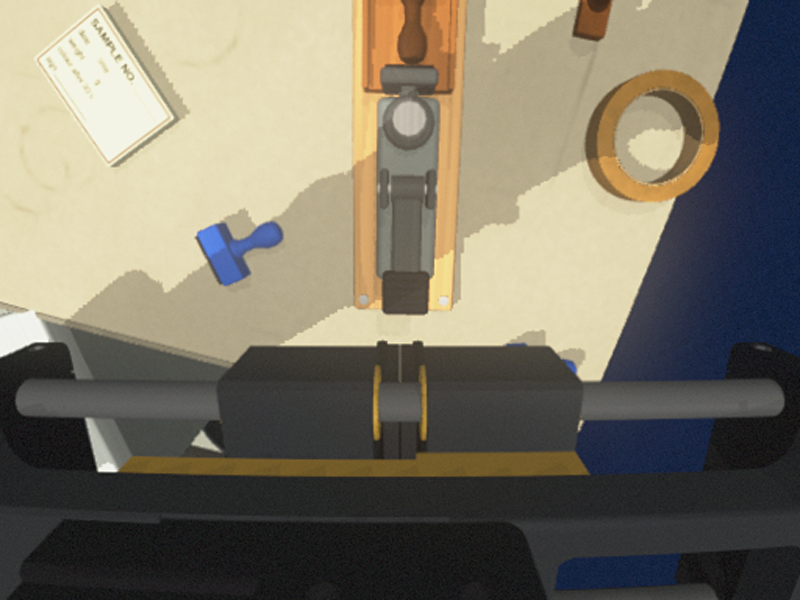

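The wrist view shows the pad top at (405,292) and the release at (408,116), within 2 px of the top-camera estimate. I'm moving over the pad. The tip goes 8 mm towards the lever's free end, so that the tip's edge bears on the pad centre as the lever tilts.

Emit:
jog_arm(
  motion=[
    {"x": -0.65, "y": 0.25, "z": 2.5, "ax": 0, "ay": 0, "az": 0.5},
    {"x": 0, "y": 0, "z": 3, "ax": 0, "ay": 0, "az": 0},
    {"x": 0, "y": 0, "z": 3, "ax": 0, "ay": 0, "az": 0},
    {"x": 0, "y": 0, "z": 2.3, "ax": 0, "ay": 0, "az": 0},
    {"x": 0, "y": 0, "z": 0.4, "ax": 0, "ay": 0, "az": 0},
  ],
)

```text
time_s: 3.65
tool_pos: [0.5038, 0.0947, 0.1078]
tool_rot: [-179.8, 0.2, 74.4]
force: [-0.4, -0.2, -0.1]
grip_width: 0.0006
grasp_force: 0.0
```

Emit:
jog_arm(
  motion=[
    {"x": 0, "y": 0, "z": 0.2, "ax": 0, "ay": 0, "az": 0},
    {"x": 0, "y": 0, "z": 0.2, "ax": 0, "ay": 0, "az": 0},
    {"x": 0, "y": 0, "z": 0.2, "ax": 0, "ay": 0, "az": 0},
    {"x": 0, "y": 0, "z": 0.2, "ax": 0, "ay": 0, "az": 0},
    {"x": 0, "y": 0, "z": 0, "ax": 0, "ay": 0, "az": 0},
  ],
)

```text
time_s: 4.15
tool_pos: [0.5069, 0.0948, 0.1034]
tool_rot: [179.9, -0.0, 74.3]
force: [-0.5, -2.3, 4.3]
grip_width: 0.0007
grasp_force: 2.1
```

Emit:
jog_arm(
  motion=[
    {"x": 0, "y": 0, "z": 0.5, "ax": 0, "ay": 0, "az": 0},
    {"x": 0, "y": 0, "z": 0.5, "ax": 0, "ay": 0, "az": 0},
    {"x": 0, "y": 0, "z": 0.4, "ax": 0, "ay": 0, "az": 0},
    {"x": 0, "y": 0, "z": 0.2, "ax": 0, "ay": 0, "az": 0},
    {"x": 0, "y": 0, "z": 0, "ax": 0, "ay": 0, "az": 0},
  ],
)

```text
time_s: 4.65
tool_pos: [0.5067, 0.0938, 0.0872]
tool_rot: [179.9, 0.0, 74.3]
force: [-1.7, -5.0, 6.1]
grip_width: 0.0005
grasp_force: 3.2
```

Emit:
jog_arm(
  motion=[
    {"x": 0, "y": 0, "z": 0.15, "ax": 0, "ay": 0, "az": 0},
    {"x": 0, "y": 0, "z": 0.15, "ax": 0, "ay": 0, "az": 0},
    {"x": 0, "y": 0, "z": 0, "ax": 0, "ay": 0, "az": 0},
    {"x": 0, "y": 0, "z": 0, "ax": 0, "ay": 0, "az": 0},
    {"x": 0, "y": 0, "z": 0, "ax": 0, "ay": 0, "az": 0},
  ],
)

```text
time_s: 5.15
tool_pos: [0.5068, 0.0939, 0.0851]
tool_rot: [179.9, 0.0, 74.3]
force: [-2.7, -4.3, 11.2]
grip_width: 0.0006
grasp_force: 5.8
```

Emit:
jog_arm(
  motion=[
    {"x": 0, "y": 0, "z": 0.1, "ax": 0, "ay": 0, "az": 0},
    {"x": 0, "y": 0, "z": 0, "ax": 0, "ay": 0, "az": 0},
    {"x": 0, "y": 0, "z": 0, "ax": 0, "ay": 0, "az": 0},
    {"x": 0, "y": 0, "z": 0, "ax": 0, "ay": 0, "az": 0},
    {"x": 0, "y": 0, "z": 0, "ax": 0, "ay": 0, "az": 0},
  ],
)

```text
time_s: 5.65
tool_pos: [0.5069, 0.0939, 0.0849]
tool_rot: [179.9, 0.0, 74.3]
force: [-4.5, -4.7, 16.6]
grip_width: 0.0004
grasp_force: 8.7
```

Hard stop is at TCP z≈0.085. Returning for the next stroke.

Emit:
jog_arm(
  motion=[
    {"x": 0, "y": 0, "z": -0.9, "ax": 0, "ay": 0, "az": 0},
    {"x": 0, "y": 0, "z": -0.9, "ax": 0, "ay": 0, "az": 0},
    {"x": 0, "y": 0, "z": -0.8, "ax": 0, "ay": 0, "az": 0},
    {"x": 0, "y": 0, "z": 0, "ax": 0, "ay": 0, "az": 0},
    {"x": 0, "y": 0, "z": 0, "ax": 0, "ay": 0, "az": 0},
  ],
)

```text
time_s: 6.15
tool_pos: [0.5057, 0.0956, 0.1083]
tool_rot: [-180.0, -0.0, 74.4]
force: [-0.5, -0.1, -0.3]
grip_width: 0.0004
grasp_force: 0.0
```

Emit:
jog_arm(
  motion=[
    {"x": 0, "y": 0, "z": 0.5, "ax": 0, "ay": 0, "az": 0},
    {"x": 0, "y": 0, "z": 0.4, "ax": 0, "ay": 0, "az": 0},
    {"x": 0, "y": 0, "z": 0.4, "ax": 0, "ay": 0, "az": 0},
    {"x": 0, "y": 0, "z": 0, "ax": 0, "ay": 0, "az": 0},
    {"x": 0, "y": 0, "z": 0, "ax": 0, "ay": 0, "az": 0},
  ],
)

```text
time_s: 6.65
tool_pos: [0.5055, 0.0938, 0.0955]
tool_rot: [-179.9, 0.1, 74.3]
force: [-3.2, -3.5, 8.2]
grip_width: 0.0006
grasp_force: 4.2
```

Emit:
jog_arm(
  motion=[
    {"x": 0, "y": 0, "z": 0.3, "ax": 0, "ay": 0, "az": 0},
    {"x": 0, "y": 0, "z": 0, "ax": 0, "ay": 0, "az": 0},
    {"x": 0, "y": 0, "z": 0, "ax": 0, "ay": 0, "az": 0},
    {"x": 0, "y": 0, "z": 0, "ax": 0, "ay": 0, "az": 0},
    {"x": 0, "y": 0, "z": 0, "ax": 0, "ay": 0, "az": 0},
  ],
)

```text
time_s: 7.15
tool_pos: [0.5055, 0.0937, 0.0927]
tool_rot: [-179.9, 0.1, 74.3]
force: [-4.0, -3.8, 9.2]
grip_width: 0.0005
grasp_force: 4.9
```

Emit:
jog_arm(
  motion=[
    {"x": 0, "y": 0, "z": 0.3, "ax": 0, "ay": 0, "az": 0},
    {"x": 0, "y": 0, "z": 0, "ax": 0, "ay": 0, "az": 0},
    {"x": 0, "y": 0, "z": 0, "ax": 0, "ay": 0, "az": 0},
    {"x": 0, "y": 0, "z": 0, "ax": 0, "ay": 0, "az": 0},
    {"x": 0, "y": 0, "z": 0, "ax": 0, "ay": 0, "az": 0},
  ],
)

```text
time_s: 7.65
tool_pos: [0.5055, 0.0936, 0.0895]
tool_rot: [-179.9, 0.1, 74.3]
force: [-3.2, -4.0, 9.1]
grip_width: 0.0004
grasp_force: 4.3
```

Emit:
jog_arm(
  motion=[
    {"x": 0, "y": 0, "z": 0.3, "ax": 0, "ay": 0, "az": 0},
    {"x": 0, "y": 0, "z": 0, "ax": 0, "ay": 0, "az": 0},
    {"x": 0, "y": 0, "z": 0, "ax": 0, "ay": 0, "az": 0},
    {"x": 0, "y": 0, "z": 0, "ax": 0, "ay": 0, "az": 0},
    {"x": 0, "y": 0, "z": 0, "ax": 0, "ay": 0, "az": 0},
  ],
)

```text
time_s: 8.15
tool_pos: [0.5056, 0.0936, 0.0868]
tool_rot: [-179.9, 0.1, 74.3]
force: [-3.7, -3.9, 10.7]
grip_width: 0.0009
grasp_force: 5.3
```

Emit:
jog_arm(
  motion=[
    {"x": 0, "y": 0, "z": 0.25, "ax": 0, "ay": 0, "az": 0},
    {"x": 0, "y": 0, "z": 0, "ax": 0, "ay": 0, "az": 0},
    {"x": 0, "y": 0, "z": 0, "ax": 0, "ay": 0, "az": 0},
    {"x": 0, "y": 0, "z": 0, "ax": 0, "ay": 0, "az": 0},
    {"x": 0, "y": 0, "z": 0, "ax": 0, "ay": 0, "az": 0},
  ],
)

```text
time_s: 8.65
tool_pos: [0.5057, 0.0937, 0.085]
tool_rot: [-179.9, 0.1, 74.3]
force: [-5.3, -5.4, 14.2]
grip_width: 0.0009
grasp_force: 7.7
```

Emit:
jog_arm(
  motion=[
    {"x": 0, "y": 0, "z": 0.07, "ax": 0, "ay": 0, "az": 0},
    {"x": 0, "y": 0, "z": 0, "ax": 0, "ay": 0, "az": 0},
    {"x": 0, "y": 0, "z": 0, "ax": 0, "ay": 0, "az": 0},
    {"x": 0, "y": 0, "z": 0, "ax": 0, "ay": 0, "az": 0},
    {"x": 0, "y": 0, "z": 0, "ax": 0, "ay": 0, "az": 0},
  ],
)

```text
time_s: 9.15
tool_pos: [0.5057, 0.0937, 0.0848]
tool_rot: [-179.9, 0.1, 74.3]
force: [-6.5, -4.2, 18.8]
grip_width: 0.0003
grasp_force: 9.7
```

Emit:
jog_arm(
  motion=[
    {"x": 0, "y": 0, "z": -0.9, "ax": 0, "ay": 0, "az": 0},
    {"x": 0, "y": 0, "z": -0.9, "ax": 0, "ay": 0, "az": 0},
    {"x": 0, "y": 0, "z": -0.72, "ax": 0, "ay": 0, "az": 0},
    {"x": 0, "y": 0, "z": 0, "ax": 0, "ay": 0, "az": 0},
    {"x": 0, "y": 0, "z": 0, "ax": 0, "ay": 0, "az": 0},
  ],
)

```text
time_s: 9.65
tool_pos: [0.5057, 0.0954, 0.1081]
tool_rot: [-180.0, 0.0, 74.4]
force: [-0.2, -0.4, -0.5]
grip_width: 0.0004
grasp_force: 0.0
```

Run:
```python
from h import *
a=env.read_camera('top')[165:235,195:311,::-1]; w=env.read_camera('wrist')[:130,200:320,::-1]
a=cv2.resize(a,None,fx=5,fy=5,interpolation=cv2.INTER_CUBIC); w=cv2.resize(w,(220,238),interpolation=cv2.INTER_CUBIC)
c=np.zeros((350,800,3),np.uint8); c[:,:580]=a; c[:238,580:]=w; cv2.imwrite('pics/s2.png',c); state()
```

```text
time_s 9.75
tool_pos [0.5055 0.0952 0.1078]
tool_rot [-1.799462e+02  4.180000e-02  7.437230e+01]
force [-0.8645  0.4525  1.381 ]
grip_width 0.0002
```

View pics/s2.png

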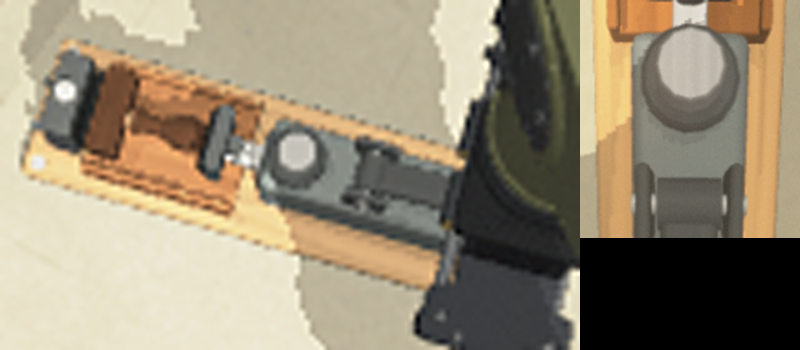

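The jaw is two teeth out, the stamp sits against the tail jaw, and a little of the handle gap may remain. I'll take the third stroke in small steps.

Emit:
jog_arm(
  motion=[
    {"x": 0, "y": 0, "z": 0.4, "ax": 0, "ay": 0, "az": 0},
    {"x": 0, "y": 0, "z": 0.2, "ax": 0, "ay": 0, "az": 0},
    {"x": 0, "y": 0, "z": 0.2, "ax": 0, "ay": 0, "az": 0},
    {"x": 0, "y": 0, "z": 0, "ax": 0, "ay": 0, "az": 0},
    {"x": 0, "y": 0, "z": 0, "ax": 0, "ay": 0, "az": 0},
  ],
)

```text
time_s: 10.25
tool_pos: [0.5056, 0.0942, 0.1007]
tool_rot: [-179.9, 0.1, 74.3]
force: [-3.8, -2.7, 6.8]
grip_width: 0.0003
grasp_force: 3.7
```

Emit:
jog_arm(
  motion=[
    {"x": 0, "y": 0, "z": 0.3, "ax": 0, "ay": 0, "az": 0},
    {"x": 0, "y": 0, "z": 0, "ax": 0, "ay": 0, "az": 0},
    {"x": 0, "y": 0, "z": 0, "ax": 0, "ay": 0, "az": 0},
    {"x": 0, "y": 0, "z": 0, "ax": 0, "ay": 0, "az": 0},
    {"x": 0, "y": 0, "z": 0, "ax": 0, "ay": 0, "az": 0},
  ],
)

```text
time_s: 10.75
tool_pos: [0.5056, 0.0938, 0.0979]
tool_rot: [-179.9, 0.1, 74.3]
force: [-3.6, -3.5, 9.1]
grip_width: 0.0005
grasp_force: 4.4
```

Emit:
jog_arm(
  motion=[
    {"x": 0, "y": 0, "z": 0.3, "ax": 0, "ay": 0, "az": 0},
    {"x": 0, "y": 0, "z": 0, "ax": 0, "ay": 0, "az": 0},
    {"x": 0, "y": 0, "z": 0, "ax": 0, "ay": 0, "az": 0},
    {"x": 0, "y": 0, "z": 0, "ax": 0, "ay": 0, "az": 0},
    {"x": 0, "y": 0, "z": 0, "ax": 0, "ay": 0, "az": 0},
  ],
)

```text
time_s: 11.25
tool_pos: [0.5055, 0.0936, 0.095]
tool_rot: [-179.9, 0.1, 74.3]
force: [-4.5, -3.8, 9.8]
grip_width: 0.0007
grasp_force: 4.9
```

Emit:
jog_arm(
  motion=[
    {"x": 0, "y": 0, "z": 0.3, "ax": 0, "ay": 0, "az": 0},
    {"x": 0, "y": 0, "z": 0, "ax": 0, "ay": 0, "az": 0},
    {"x": 0, "y": 0, "z": 0, "ax": 0, "ay": 0, "az": 0},
    {"x": 0, "y": 0, "z": 0, "ax": 0, "ay": 0, "az": 0},
    {"x": 0, "y": 0, "z": 0, "ax": 0, "ay": 0, "az": 0},
  ],
)

```text
time_s: 11.75
tool_pos: [0.5055, 0.0934, 0.0924]
tool_rot: [-179.9, 0.1, 74.3]
force: [-5.9, -4.1, 12.7]
grip_width: 0.0003
grasp_force: 6.1
```

Emit:
jog_arm(
  motion=[
    {"x": 0, "y": 0, "z": 0.15, "ax": 0, "ay": 0, "az": 0},
    {"x": 0, "y": 0, "z": 0, "ax": 0, "ay": 0, "az": 0},
    {"x": 0, "y": 0, "z": 0, "ax": 0, "ay": 0, "az": 0},
    {"x": 0, "y": 0, "z": 0, "ax": 0, "ay": 0, "az": 0},
    {"x": 0, "y": 0, "z": 0, "ax": 0, "ay": 0, "az": 0},
  ],
)

```text
time_s: 12.25
tool_pos: [0.5055, 0.0934, 0.0912]
tool_rot: [-179.9, 0.1, 74.3]
force: [-6.2, -5.3, 14.7]
grip_width: 0.0005
grasp_force: 7.3
```

Emit:
jog_arm(
  motion=[
    {"x": 0, "y": 0, "z": 0.12, "ax": 0, "ay": 0, "az": 0},
    {"x": 0, "y": 0, "z": 0, "ax": 0, "ay": 0, "az": 0},
    {"x": 0, "y": 0, "z": 0, "ax": 0, "ay": 0, "az": 0},
    {"x": 0, "y": 0, "z": 0, "ax": 0, "ay": 0, "az": 0},
    {"x": 0, "y": 0, "z": 0, "ax": 0, "ay": 0, "az": 0},
  ],
)

```text
time_s: 12.75
tool_pos: [0.5055, 0.0933, 0.0903]
tool_rot: [-179.9, 0.1, 74.3]
force: [-7.5, -6.4, 16.7]
grip_width: 0.0003
grasp_force: 8.3
```

Emit:
jog_arm(
  motion=[
    {"x": 0, "y": 0, "z": 0.1, "ax": 0, "ay": 0, "az": 0},
    {"x": 0, "y": 0, "z": 0, "ax": 0, "ay": 0, "az": 0},
    {"x": 0, "y": 0, "z": 0, "ax": 0, "ay": 0, "az": 0},
    {"x": 0, "y": 0, "z": 0, "ax": 0, "ay": 0, "az": 0},
    {"x": 0, "y": 0, "z": 0, "ax": 0, "ay": 0, "az": 0},
  ],
)

```text
time_s: 13.25
tool_pos: [0.5055, 0.0933, 0.0895]
tool_rot: [-179.9, 0.1, 74.3]
force: [-7.3, -5.4, 17.7]
grip_width: -0.0001
grasp_force: 9.1
```

Emit:
jog_arm(
  motion=[
    {"x": 0, "y": 0, "z": 0.06, "ax": 0, "ay": 0, "az": 0},
    {"x": 0, "y": 0, "z": 0, "ax": 0, "ay": 0, "az": 0},
    {"x": 0, "y": 0, "z": 0, "ax": 0, "ay": 0, "az": 0},
    {"x": 0, "y": 0, "z": 0, "ax": 0, "ay": 0, "az": 0},
    {"x": 0, "y": 0, "z": 0, "ax": 0, "ay": 0, "az": 0},
  ],
)

```text
time_s: 13.75
tool_pos: [0.5057, 0.0933, 0.0891]
tool_rot: [-179.9, 0.1, 74.3]
force: [-7.7, -5.6, 19.5]
grip_width: 0.0002
grasp_force: 9.9
```

The push climbed to 19.5 N well before the lever's stop (z 0.089 against 0.085), so the handle is home. I'm easing off and moving over the release button.

Emit:
jog_arm(
  motion=[
    {"x": 0, "y": 0, "z": -0.5, "ax": 0, "ay": 0, "az": 0},
    {"x": 0, "y": 0, "z": -1, "ax": 0, "ay": 0, "az": 0},
    {"x": 0, "y": 0, "z": -1, "ax": 0, "ay": 0, "az": 0},
    {"x": 0, "y": 0, "z": -1.8, "ax": 0, "ay": 0, "az": 0},
    {"x": 0, "y": 0, "z": -1, "ax": 0, "ay": 0, "az": 0},
  ],
)

```text
time_s: 14.25
tool_pos: [0.5066, 0.0957, 0.1413]
tool_rot: [179.9, -0.1, 74.4]
force: [0.5, 0.2, -0.2]
grip_width: 0.0007
grasp_force: 0.0
```

Emit:
jog_arm(
  motion=[
    {"x": 3, "y": 0.1, "z": 0, "ax": 0, "ay": 0, "az": 0},
    {"x": 4, "y": 0, "z": 0, "ax": 0, "ay": 0, "az": 0},
    {"x": 4, "y": 0, "z": 0, "ax": 0, "ay": 0, "az": 0},
    {"x": 1.15, "y": 0, "z": 0, "ax": 0, "ay": 0, "az": 0},
    {"x": 0, "y": 0, "z": 0, "ax": 0, "ay": 0, "az": 0},
  ],
)

```text
time_s: 14.75
tool_pos: [0.5393, 0.2145, 0.1396]
tool_rot: [-180.0, 0.0, 74.6]
force: [-0.4, 0.5, -0.4]
grip_width: 0.0008
grasp_force: 0.0
```

Emit:
jog_arm(
  motion=[
    {"x": -0.2, "y": 0, "z": 2, "ax": 0, "ay": 0, "az": 0},
    {"x": 0, "y": 0, "z": 1.5, "ax": 0, "ay": 0, "az": 0},
    {"x": 0, "y": 0, "z": 0.8, "ax": 0, "ay": 0, "az": 0},
    {"x": 0, "y": 0, "z": 0, "ax": 0, "ay": 0, "az": 0},
    {"x": 0, "y": 0, "z": 0, "ax": 0, "ay": 0, "az": 0},
  ],
)

```text
time_s: 15.25
tool_pos: [0.5394, 0.2096, 0.0975]
tool_rot: [180.0, -0.0, 74.3]
force: [0.3, 0.1, 0.3]
grip_width: 0.0004
grasp_force: 0.0
```

Emit:
jog_arm(
  motion=[
    {"x": 0, "y": 0, "z": 0.2, "ax": 0, "ay": 0, "az": 0},
    {"x": 0, "y": 0, "z": 0.2, "ax": 0, "ay": 0, "az": 0},
    {"x": 0, "y": 0, "z": 0.2, "ax": 0, "ay": 0, "az": 0},
    {"x": 0, "y": 0, "z": 0.2, "ax": 0, "ay": 0, "az": 0},
    {"x": 0, "y": 0, "z": 0.2, "ax": 0, "ay": 0, "az": 0},
  ],
)

```text
time_s: 15.75
tool_pos: [0.5396, 0.2103, 0.0884]
tool_rot: [180.0, -0.1, 74.4]
force: [-2.1, -1.6, 6.9]
grip_width: 0.0005
grasp_force: 3.2
```

Contact was near 0.092 as expected. I'm pressing to the button's stop (z about 0.083).

Emit:
jog_arm(
  motion=[
    {"x": 0, "y": 0, "z": 0.2, "ax": 0, "ay": 0, "az": 0},
    {"x": 0, "y": 0, "z": 0.2, "ax": 0, "ay": 0, "az": 0},
    {"x": 0, "y": 0, "z": 0.15, "ax": 0, "ay": 0, "az": 0},
    {"x": 0, "y": 0, "z": 0, "ax": 0, "ay": 0, "az": 0},
    {"x": 0, "y": 0, "z": 0, "ax": 0, "ay": 0, "az": 0},
  ],
)

```text
time_s: 16.25
tool_pos: [0.5396, 0.2103, 0.0834]
tool_rot: [180.0, -0.1, 74.4]
force: [-2.6, -1.1, 9.0]
grip_width: 0.0004
grasp_force: 4.6
```

Emit:
jog_arm(
  motion=[
    {"x": 0, "y": 0, "z": 0, "ax": 0, "ay": 0, "az": 0},
    {"x": 0, "y": 0, "z": 0, "ax": 0, "ay": 0, "az": 0},
    {"x": 0, "y": 0, "z": 0, "ax": 0, "ay": 0, "az": 0},
    {"x": 0, "y": 0, "z": 0, "ax": 0, "ay": 0, "az": 0},
    {"x": 0, "y": 0, "z": 0, "ax": 0, "ay": 0, "az": 0},
  ],
)

```text
time_s: 16.75
tool_pos: [0.5396, 0.2103, 0.0834]
tool_rot: [180.0, -0.1, 74.4]
force: [-3.3, -0.5, 9.0]
grip_width: 0.0005
grasp_force: 4.6
```

Emit:
jog_arm(
  motion=[
    {"x": 0, "y": 0, "z": 0.1, "ax": 0, "ay": 0, "az": 0},
    {"x": 0, "y": 0, "z": 0, "ax": 0, "ay": 0, "az": 0},
    {"x": 0, "y": 0, "z": 0, "ax": 0, "ay": 0, "az": 0},
    {"x": 0, "y": 0, "z": 0, "ax": 0, "ay": 0, "az": 0},
    {"x": 0, "y": 0, "z": 0, "ax": 0, "ay": 0, "az": 0},
  ],
)

```text
time_s: 17.25
tool_pos: [0.5397, 0.2103, 0.0833]
tool_rot: [180.0, -0.1, 74.4]
force: [-5.5, -2.6, 13.9]
grip_width: 0.0004
grasp_force: 7.1
```

Emit:
jog_arm(
  motion=[
    {"x": 0, "y": 0, "z": 0, "ax": 0, "ay": 0, "az": 0},
    {"x": 0, "y": 0, "z": 0, "ax": 0, "ay": 0, "az": 0},
    {"x": 0, "y": 0, "z": 0, "ax": 0, "ay": 0, "az": 0},
    {"x": 0, "y": 0, "z": 0, "ax": 0, "ay": 0, "az": 0},
    {"x": 0, "y": 0, "z": 0, "ax": 0, "ay": 0, "az": 0},
  ],
)

```text
time_s: 17.75
tool_pos: [0.5397, 0.2103, 0.0833]
tool_rot: [180.0, -0.1, 74.4]
force: [-4.5, -2.2, 14.5]
grip_width: 0.0004
grasp_force: 7.1
```

Emit:
jog_arm(
  motion=[
    {"x": 0, "y": 0, "z": 0, "ax": 0, "ay": 0, "az": 0},
    {"x": 0, "y": 0, "z": 0, "ax": 0, "ay": 0, "az": 0},
    {"x": 0, "y": 0, "z": 0, "ax": 0, "ay": 0, "az": 0},
    {"x": 0, "y": 0, "z": 0, "ax": 0, "ay": 0, "az": 0},
    {"x": 0, "y": 0, "z": 0, "ax": 0, "ay": 0, "az": 0},
  ],
)

```text
time_s: 18.25
tool_pos: [0.5396, 0.2103, 0.0833]
tool_rot: [180.0, -0.1, 74.4]
force: [-4.2, -1.9, 14.2]
grip_width: 0.0004
grasp_force: 7.1
```

Run:
```python
from h import *
a=env.read_camera('top')[165:235,195:311,::-1]; w=env.read_camera('wrist')[:,:,::-1]
a=cv2.resize(a,None,fx=3,fy=3,interpolation=cv2.INTER_CUBIC)
c=np.zeros((600,512,3),np.uint8); c[:210,:348]=a; c[216:600]=w; cv2.imwrite('pics/s3.png',c)
```

```text
(no output)
```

View pics/s3.png

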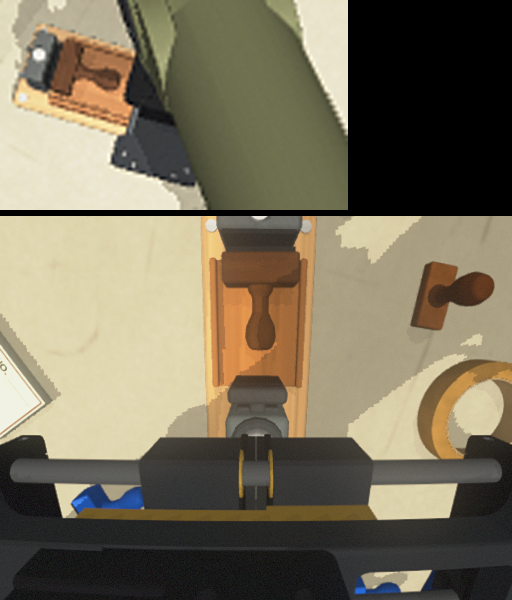

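The jaw is back at the housing, and the handle's shoulder sits flush against the block. I'm lifting clear.

Emit:
jog_arm(
  motion=[
    {"x": 0, "y": 0, "z": -1, "ax": 0, "ay": 0, "az": 0},
    {"x": 0, "y": 0, "z": -2, "ax": 0, "ay": 0, "az": 0},
    {"x": 0, "y": 0, "z": -3, "ax": 0, "ay": 0, "az": 0},
    {"x": 0, "y": 0, "z": -4, "ax": 0, "ay": 0, "az": 0},
    {"x": 0, "y": 0, "z": -2, "ax": 0, "ay": 0, "az": 0},
  ],
)

```text
time_s: 18.85
tool_pos: [0.5406, 0.2105, 0.2042]
tool_rot: [179.8, -0.2, 74.4]
force: [0.4, -0.5, -0.6]
grip_width: 0.0002
grasp_force: 0.0
```

Emit:
jog_arm(
  motion=[
    {"x": -3, "y": 0, "z": 0, "ax": 0, "ay": 0, "az": 0},
    {"x": -3, "y": 0, "z": 0, "ax": 0, "ay": 0, "az": 0},
    {"x": -2, "y": 0, "z": 0, "ax": 0, "ay": 0, "az": 0},
    {"x": 0, "y": 0, "z": 0, "ax": 0, "ay": 0, "az": 0},
    {"x": 0, "y": 0, "z": 0, "ax": 0, "ay": 0, "az": 0},
  ],
)

```text
time_s: 19.35
tool_pos: [0.5177, 0.1336, 0.2008]
tool_rot: [-180.0, -0.1, 74.3]
force: [0.0, 0.6, 0.0]
grip_width: 0.0005
grasp_force: 0.0
```

Run:
```python
from h import *
w=env.read_camera('wrist')[:250,130:400,::-1]
cv2.imwrite('pics/s4.png',cv2.resize(w,None,fx=2.4,fy=2.4,interpolation=cv2.INTER_CUBIC))
```

```text
(no output)
```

View pics/s4.png

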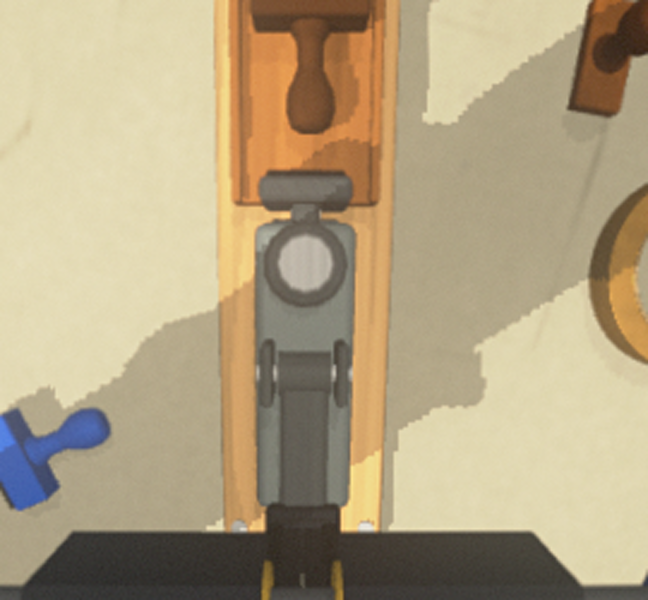

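Run:
```python
from h import *
import pickle
p0=pickle.load(open('wp.pkl','rb')); p1=env.camera_params('wrist')
for z in(.055,.065,.075):
    print(z,np.round(at('',(409*.64,75*.64),z,p0),4),np.round(at('',(130+305/2.4,190/2.4),z,p1),4))
```

```text
0.055 [0.5495 0.2433 0.055 ] [0.5486 0.2423 0.055 ]
0.065 [0.5487 0.2411 0.065 ] [0.5482 0.241  0.065 ]
0.075 [0.5479 0.2389 0.075 ] [0.5477 0.2397 0.075 ]
```

The jaw is back at its starting position to within 1 mm.

```bash
python3 -c "
from cell import env
print(env.sign_off())"
```

```text
the job is handed in; nothing more can be done
None
```

I pressed the handle home with a firm 19.5 N push on the third stroke, then held the release until the jaw was fully back (within 1 mm of its start), lifted clear and handed the job in at about 19 s.

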